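# Put the desk things away in their fitted trays

## Robot

A 6-joint arm with a two-finger parallel gripper is mounted at the origin on the work surface. World frame = base frame: x ahead of the robot, y to its left, z up, the work surface at z = 0. Lengths are in m, angles in rad, forces in N, time in s.
With the tool pointing down it reaches from about 0.3 to 0.825 m from the base axis. Payload 5.4 kg.
Tool frame: the origin (TCP) lies between the finger pads; the fingertips stand 22 mm ahead of it and the grasp point (between the pads) lies 3 mm ahead of it; z points along the fingers, y is the line along which they close (so a half turn about z gives the same grasp; the last joint's range is limited). The gripper opens to 92 mm and grips with 3 to 60 N. Pads are 20 mm wide; open, the fingers measure 128 mm over their backs; the gripper's body (75 mm by 189 mm) begins 69 mm behind the grasp point.
Start: joints at [-1.412, 0.158, 1.597, -0, 1.386, -0.21], TCP at [0.207, -0.536, 0.211] pointing down, gripper open.
Joint ranges: [-2.91, 2.91], [-0.94, 2.29], [0.18, 2.7], [-1.29, 4.43], [0.17, 2.64], [-3, 3]. Speed limits (rad/s): [2.57, 2.57, 3.14, 3.14, 3.14, 3.14].

## Interface

Orientations are given as a rotation vector (axis times angle).
In Python, from rig import sense, camera, order, finder gives the robot as it stands.
- The arm moves only by the tool step_arm, never from a script. Its argument "moves" is a list of rows, each an object with "linear": the shift along the tool's x, y, z in m, a list of three; "dr": the turn, a rotation vector about the tool's x, y, z in degrees, a list of three. A call has 1 to 10 rows; each row is the pose to reach, as a shift and turn from the pose commanded when the call began, along the tool's axes at that moment; what a row does not reach only later rows make up. A row lasts 1/8 s, in which the tool goes at most 62.5 mm and 10.7 degrees, less where a joint would pass 70% of its speed; a pose out of reach is approached as far as the arm can. A call with a gripper value outside its range is refused whole. "gripper" is the closure, from 0 (fully open) to 1 (shut), set as the call begins (left out, the last holds). The fingers move at their own pace and stop on an object; the grip force is fixed at half the most. Time passes only in rows, so rows that repeat a pose let the fingers close. It gives the time, the measured TCP pose, the force, the opening and the grip force at its end, in the units of the state.
- sense(): the state, without advancing time (a new reading comes with each control period).
- camera(name): name is "scene" or "top"; returns a dict with "color" (420x560x3 uint8, red, green, blue), "depth" (420x560 float32, m along the optical axis (not along the pixel's ray), 0 where there is no reading), "vertical_fov" (degrees; the focal length in pixels is half the picture's height over the tangent of half this angle, whatever the lens; pixels are square), "cx", "cy" (the principal point, pixels), "position" and "rotation" of the camera in the world. Camera axes: x right, y down, z forward; pixel columns grow to the right and rows downward; lengths in m; the calibration is good to about 2 mm. A picture is of the moment at which its call begins.
- order.job_done(): hands the job in; it is judged then, once.
Trained networks look in a picture, given as the dict that the camera call returned (one of the last four; its "shot" number tells which), for a name from the list of things; names that differ only in an ending like _2 or _b are one class to them, and where a whole thing is asked for, a point or a joint stands for the part that bears it (a point fixed in the world has none). Each returns a list of dicts, best first, with "conf" (0 to 1); they miss things now and then, are a little off and sometimes report something else, mostly with a low value. They report only what shows in the picture. A call takes as long as a camera call. They do not tell look-alikes from the thing itself.
- finder.masks_of(picture, label): "pixels" (420x560 bool, what is visible of it) and "extent" ([centre column, centre row, width, height] in pixels, round what is visible of it).
The state is a dict: "t": time; "q": joint angles; "joint_vel": joint speeds; "effort": joint torques, N m; "position": TCP position; "tcp_rot": TCP orientation; "wrist_force": force on the tool from outside, world axes, zero at the start; "moment": the same for the moment, N m; "width": finger opening in m; "grasp_force": force on a finger pad.
Only numpy, scipy, OpenCV 4.12 (cv2) and the standard library are available. Lean on these libraries where they do the work, as an engineer would, in place of code of your own. Each camera call takes 0.05 s, during which the arm holds its last target. There are 200 camera calls.

## Task

Tidy the desk: put the computer mouse, the stapler, the charger block and the round paper-clip pot each into the wooden tray whose recess has its shape (oval, long and narrow, oblong, round), so that each sits flat on the felt, wholly inside the rim. Set the things down rather than dropping them, keep them upright, and leave the phone where it is.

Things in the scene. Friction and masses are not known exactly. Their poses are not given: they have to be found in the camera images.
- mouse_c (a point): computer mouse, dark grey, loose, about 90 g: oval (straight sides, half-round ends) 98 mm long (its x), 56 mm wide (its y), 35 mm high; the sides are upright up to 26 mm, then it is domed. Belongs in the oval tray, either way round. Stands on the desk or, when put away, on the felt of its tray. The point is its centre, half-way up; z is up.
- stapler_c (a point): small black stapler with a steel strip on top, loose, about 160 g: 104 mm long (its x), 28 mm wide (its y), 43 mm high, flat upright sides. Belongs in the long tray, either way round. Stands on the desk or, when put away, on the felt of its tray. The point is its centre, half-way up; z is up.
- charger_c (a point): white plastic charger block, loose, about 170 g: 72 mm long (its x), 46 mm wide (its y), 28 mm high, upright sides. Belongs in the oblong tray, either way round. Stands on the desk or, when put away, on the felt of its tray. The point is its centre, half-way up; z is up.
- clip_pot_c (a point): round black paper-clip pot with a steel ring on its flat closed top, loose, about 120 g: 56 mm in diameter, upright side up to 34 mm, 40 mm high. Belongs in the round tray, at any yaw. Stands on the desk or, when put away, on the felt of its tray. The point is its centre, half-way up; z is up.
- oval_tray_c (a point): Oval pale wooden tray fixed to the desk, floor lined with grey felt 5 mm above the desk, with a low half-round wooden rim whose top is 9 mm above the desk (4 mm above the felt, 8 mm wide). Recess inside the rim 114 mm long (its x) by 72 mm wide (its y) with half-round ends: 8 mm to spare all round the mouse. The point is the centre of the felt floor, 5 mm above the desk; z is up.
- long_tray_c (a point): Long narrow rectangular pale wooden tray fixed to the desk, floor lined with grey felt 5 mm above the desk, with a low half-round wooden rim whose top is 9 mm above the desk (4 mm above the felt, 8 mm wide). Recess inside the rim 120 mm long (its x) by 44 mm wide (its y): 8 mm to spare all round the stapler. The point is the centre of the felt floor, 5 mm above the desk; z is up.
- block_tray_c (a point): Shorter oblong rectangular pale wooden tray fixed to the desk, floor lined with grey felt 5 mm above the desk, with a low half-round wooden rim whose top is 9 mm above the desk (4 mm above the felt, 8 mm wide). Recess inside the rim 88 mm long (its x) by 62 mm wide (its y): 8 mm to spare all round the charger. The point is the centre of the felt floor, 5 mm above the desk; z is up.
- round_tray_c (a point): Round pale wooden tray fixed to the desk, floor lined with grey felt 5 mm above the desk, with a low half-round wooden rim whose top is 9 mm above the desk (4 mm above the felt, 8 mm wide). Recess inside the rim 72 mm in diameter: 8 mm to spare all round the pot. The point is the centre of the felt floor, 5 mm above the desk; z is up.
- phone_c (a point): bystander, not to be moved: thin black phone lying face down, loose on the desk among the things, 148 mm long (its x), 72 mm wide (its y), 8.5 mm thick. The point is its centre. Other clutter around the work: a white mug, 85 mm high, on the desk some 0.5 m to the robot's left (+y); a flash drive (8 mm high) and an eraser (11 mm high), each under 40 mm long, lie among the things; a highlighter, a notepad and a keyboard, all lower than 25 mm, lie around them.
Things that resemble listed ones, but are neither listed nor needed, are in the scene too. Leave any purple look-alike of the part that bears mouse_c alone. Leave any pink look-alike of the part that bears clip_pot_c alone.

How it is judged:
At the end, for the whole second after the job is handed in: Each thing rests released in its own tray: centre within 14 mm of the tray's (seen from above), upright within 0.04 rad, on the felt within 2 mm, slower than 0.02 m/s; mouse and stapler within 0.3 rad and charger within 0.35 rad of the tray's long axis, either way round (horizontal distance between mouse_c and oval_tray_c below 0.014 m and z of mouse_c in the frame of oval_tray_c below 0.0195 m and angle between each of mouse_c, stapler_c, charger_c, clip_pot_c's own z axis and vertical below 0.04 rad and linear speed of each of mouse, stapler, charger, clip_pot below 0.02 m/s and contact force between each of mouse, stapler, charger, clip_pot and the fingers below 0.1 N and angle between the x axis of mouse_c and the x axis of oval_tray_c, either way round below 0.3 rad and horizontal distance between stapler_c and long_tray_c below 0.014 m and z of stapler_c in the frame of long_tray_c below 0.0235 m and angle between the x axis of stapler_c and the x axis of long_tray_c, either way round below 0.3 rad and horizontal distance between charger_c and block_tray_c below 0.014 m and z of charger_c in the frame of block_tray_c below 0.016 m and angle between the x axis of charger_c and the x axis of block_tray_c, either way round below 0.35 rad and horizontal distance between clip_pot_c and round_tray_c below 0.014 m and z of clip_pot_c in the frame of round_tray_c below 0.022 m); the robot touches nothing.
It fails at once if a thing is dropped from more than about 25 mm, thrown, or knocked over (((linear speed of mouse above 0.7 m/s and contact force between mouse and the fingers below 0.1 N) or angle between mouse_c's own z axis and vertical above 0.8 rad) or ((linear speed of stapler above 0.7 m/s and contact force between stapler and the fingers below 0.1 N) or angle between stapler_c's own z axis and vertical above 0.8 rad) or ((linear speed of charger above 0.7 m/s and contact force between charger and the fingers below 0.1 N) or angle between charger_c's own z axis and vertical above 0.8 rad) or ((linear speed of clip_pot above 0.7 m/s and contact force between clip_pot and the fingers below 0.1 N) or angle between clip_pot_c's own z axis and vertical above 0.8 rad)).
It fails at once if the phone is shoved more than 25 mm from where it was (distance of phone_c from where it was at the start of the episode above 0.025 m).
It also fails if it takes over 112 s, if anything falls off the work surface, if the arm or the gripper's body presses on something with over 40 N, if the wrist force passes 120 N, or if a joint passes its speed limit or range.

## Working session

There is one attempt and no reset: what is moved stays moved. The work goes in short steps, Python scripts to look and compute and a tool call to move; the robot and the scene stay as the last step left them, time stands still between calls to the robot, and variables do not carry over. Pictures are saved under pics/ and viewed, at most 14 in all, crops included, and the job is handed in when it is done.

Besides the shell and the picture viewer there is one more tool, called after "Call:" as a command line: name --argument value ..., lists and objects as JSON in quotes. step_arm: Moves the arm, as the interface text tells. Its arguments: {"type":"object","properties":{"moves":{"type":"array"},"gripper":{"type":"number"}},"required":["moves"]}

```bash
mkdir -p pics; ls
python3 - <<'E'
from rig import sense,camera
import cv2
s=sense();print(s['t'],s['position'],s['tcp_rot'],s['width'])
for n in('top','scene'):
    p=camera(n);cv2.imwrite(f'pics/{n}0.png',cv2.resize(p['color'][:,:,::-1],(800,600)));print(n,p['position'],p['rotation'],p['vertical_fov'],p['cx'],p['cy'])
E
```

```text
pics
0.0 [ 0.20717478 -0.53569358  0.20960288] [-3.08646187e+00 -5.75732624e-01 -5.96068652e-05] 0.0921999971933222
top [0.34298849 0.01997462 1.03828278] [-2.13674522  2.16216718 -0.10280379] 54.001113359546764 276.6318521224828 207.10709483163072
scene [ 0.92930051 -0.48778806  0.77711725] [-2.25904838 -0.88229649  0.33273067] 56.86084683798483 275.2463995742593 203.8620009154138
```

View pics/top0.png

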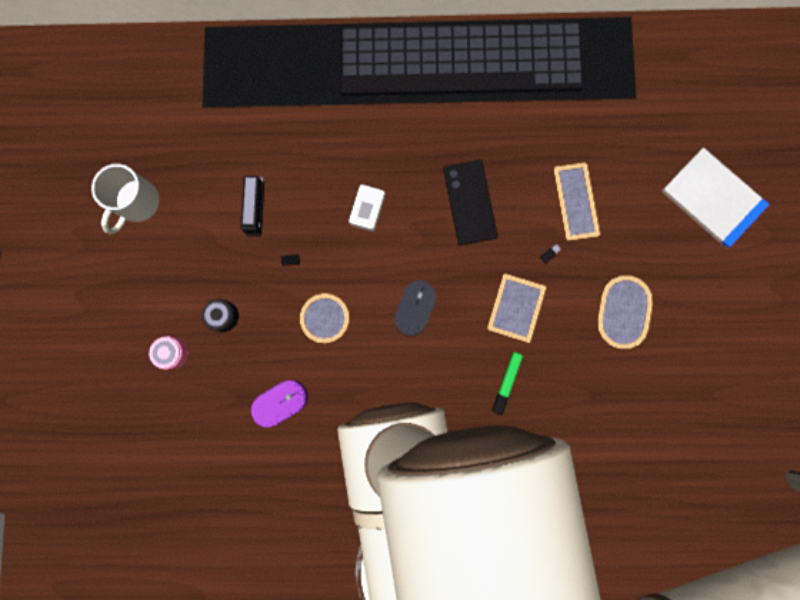

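View pics/scene0.png

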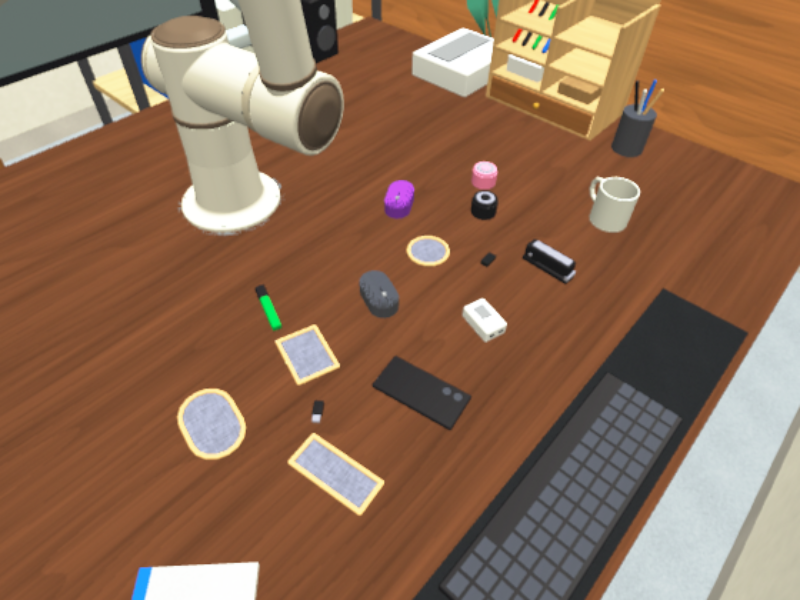

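Top view (800x600): the black pot is at (220,315), with a pink look-alike at (168,352). The dark-grey mouse is at (415,308), with a purple look-alike at (279,403). The stapler is at (252,205) and the charger at (367,207). The trays are round (325,318), oblong (517,308), oval (625,312) and long (577,201). The phone is at (470,202). By colour, the dark-grey mouse and the black pot are the ones meant.

```bash
cat > h.py <<'E'
import numpy as np, cv2
from scipy.spatial.transform import Rotation as R
from rig import sense,camera,order,finder
TOP=dict(mouse_c=.035,stapler_c=.043,charger_c=.028,clip_pot_c=.040,phone_c=.0085)
def world(p,px=None):
    "depth image -> world points (H,W,3)"
    f=210/np.tan(np.radians(p['vertical_fov']/2)); v,u=np.mgrid[:420,:560]; d=p['depth']
    c=np.stack([(u-p['cx'])/f*d,(v-p['cy'])/f*d,d],-1)
    return c@R.from_rotvec(p['rotation']).as_matrix().T+p['position']
def plane(p,uv,z):
    f=210/np.tan(np.radians(p['vertical_fov']/2)); uv=np.atleast_2d(uv)
    r=np.c_[(uv-[p['cx'],p['cy']])/f,np.ones(len(uv))]@R.from_rotvec(p['rotation']).as_matrix().T
    return p['position'][:2]+r[:,:2]*((z-p['position'][2])/r[:,2])[:,None]
def rect(xy):
    (c,(w,h),a)=cv2.minAreaRect(xy.astype(np.float32)*1000)
    if h>w: w,h,a=h,w,a+90
    return np.round(c,1),round(w),round(h),round((a+90)%180-90,1)
def look(p,label,n=3,conf=.3):
    W=world(p)
    for m in finder.masks_of(p,label)[:n]:
        if m['conf']<conf: continue
        k=m['pixels']&(p['depth']>0); P=W[k]; col=p['color'][k].mean(0).round()
        if label in TOP:
            zt=np.percentile(P[:,2],95); Q=P[P[:,2]>(zt-.010 if label!='mouse_c' else .012)]
        else: zt=np.median(P[:,2]); Q=P
        print(label,round(m['conf'],2),'ext',np.round(m['extent']),'col',col,'z',round(zt,4),'rect mm',*rect(Q[:,:2]))
E
python3 - <<'E'
from h import *
p=camera('top')
for l in 'mouse_c stapler_c charger_c clip_pot_c phone_c oval_tray_c long_tray_c block_tray_c round_tray_c'.split(): look(p,l)
c=p['color'][190:310,100:320,::-1]
cv2.imwrite('pics/crop1.png',cv2.resize(c,None,fx=3.5,fy=3.5,interpolation=cv2.INTER_CUBIC))
s=sense();print(R.from_rotvec(s['tcp_rot']).as_matrix().round(3))
E
```

```text
mouse_c 0.88 ext [199. 282.  36.  29.] col [181.  83. 217.] z 0.0378 rect mm [281.5 244.2] 99 56 -60.9
mouse_c 0.64 ext [290. 218.  28.  37.] col [70. 70. 81.] z 0.0377 rect mm [441.7   9.7] 95 55 -21.9
stapler_c 0.73 ext [175. 145.  15.  41.] col [89. 85. 96.] z 0.0458 rect mm [628.2 296.2] 96 29 -2.0
stapler_c 0.64 ext [358. 212.  36.  52.] col [169. 155. 154.] z 0.0108 rect mm [ 442.4 -169.1] 105 78 -18.4
stapler_c 0.47 ext [258. 145.  26.  34.] col [226. 225. 227.] z 0.0311 rect mm [622.3  92.4] 71 46 -16.6
charger_c 0.97 ext [259. 146.  25.  35.] col [220. 217. 218.] z 0.0311 rect mm [622.8  92.8] 72 46 -18.0
clip_pot_c 0.71 ext [154. 222.  22.  24.] col [86. 82. 91.] z 0.0437 rect mm [433.9 348.7] 52 52 -70.5
clip_pot_c 0.64 ext [117. 248.  24.  21.] col [204. 167. 194.] z 0.0436 rect mm [369.6 436.9] 51 50 66.5
clip_pot_c 0.53 ext [437. 218.  38.  52.] col [164. 153. 157.] z 0.0104 rect mm [ 434.1 -355.4] 126 85 -14.1
phone_c 0.68 ext [175. 145.  15.  39.] col [88. 83. 92.] z 0.0458 rect mm [628.1 296.2] 95 29 -2.0
oval_tray_c 0.75 ext [437. 216.  35.  54.] col [164. 153. 156.] z 0.006 rect mm [ 436.1 -356.6] 130 87 -12.9
long_tray_c 0.59 ext [406. 142.  33.  53.] col [173. 157. 151.] z 0.0062 rect mm [ 631.5 -283.2] 136 64 7.0
long_tray_c 0.43 ext [363. 213.  40.  48.] col [169. 155. 152.] z 0.0063 rect mm [ 442.  -169.7] 108 80 -16.2
long_tray_c 0.41 ext [177. 143.  17.  41.] col [88. 84. 94.] z 0.0408 rect mm [628.9 295.4] 102 30 -2.0
block_tray_c 0.82 ext [361. 215.  38.  50.] col [170. 156. 153.] z 0.0063 rect mm [ 441.8 -169.8] 105 80 -18.2
round_tray_c 0.65 ext [229. 223.  34.  33.] col [171. 157. 155.] z 0.0061 rect mm [427.9 169.2] 85 83 64.4
[[ 0.933  0.36   0.   ]
 [ 0.36  -0.933  0.   ]
 [ 0.     0.    -1.   ]]
```

View pics/crop1.png

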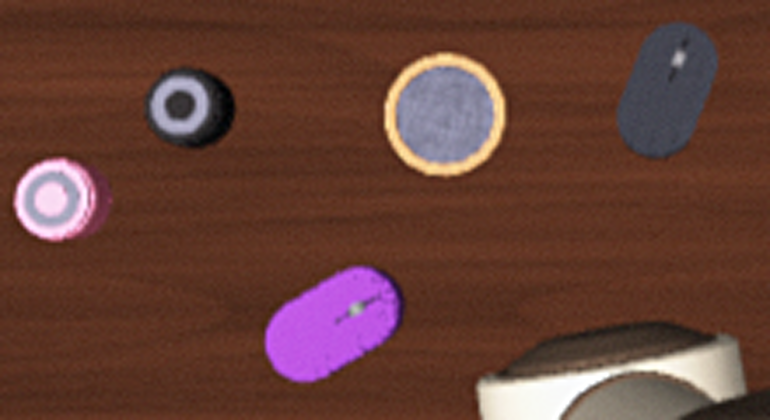

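The crop confirms the dark-grey mouse at (668,90) and the black pot at (190,107) as the real things; the purple and pink ones are look-alikes. Measured sizes agree with those given. I'll start with the mouse.

```bash
cat >> h.py <<'E'
def goals(*gs):
    "each g = x,y,z mm, yaw deg (of tool x); shift/turn from the measured pose, tool pointing down"
    s=sense(); M=R.from_rotvec(s['tcp_rot']).as_matrix(); y0=np.degrees(np.arctan2(M[1,0],M[0,0]))
    print('t',round(s['t'],2),'pos',(s['position']*1000).round(1),'yaw',y0.round(1),'w',round(s['width'],4))
    for x,y,z,yaw in gs:
        d=M.T@(np.array([x,y,z])/1000-s['position'])
        dy=(yaw-y0+90)%180-90
        print((x,y,z,yaw),'linear',d.round(4),'drz',round(-dy,1))
E
python3 -c "
from h import *
goals((442,10,140,-22))"
```

```text
t 0.6 pos [ 207.3 -536.3  210.6] yaw 21.1 w 0.0919
(442, 10, 140, -22) linear [ 0.4159 -0.425   0.0706] drz 43.1
```

Call:
step_arm --moves '[{"linear": [0.0416,-0.0425,0.007],"dr": [0,0,5]},{"linear": [0.083,-0.085,0.014],"dr": [0,0,10]},{"linear": [0.125,-0.1275,0.021],"dr": [0,0,15]},{"linear": [0.166,-0.17,0.028],"dr": [0,0,20]},{"linear": [0.208,-0.2125,0.035],"dr": [0,0,25]},{"linear": [0.25,-0.255,0.042],"dr": [0,0,30]},{"linear": [0.291,-0.2975,0.05],"dr": [0,0,35]},{"linear": [0.333,-0.34,0.056],"dr": [0,0,40]},{"linear": [0.38,-0.388,0.064],"dr": [0,0,43.1]},{"linear": [0.416,-0.425,0.0706],"dr": [0,0,43.1]}]' --gripper 0

```text
t: 1.85
position: [0.4429, 0.0121, 0.1402]
tcp_rot: [3.084, -0.598, 0.002]
wrist_force: [1.3, -0.3, -0.9]
width: 0.0917
grasp_force: 0.0
```

```bash
python3 -c "
from h import *
goals((442,10,140,-22),(442,10,28,-22))
"
```

```text
t 1.85 pos [442.9  12.1 140.2] yaw -22.0 w 0.0917
(442, 10, 140, -22) linear [-0.      0.0023  0.0002] drz 0.0
(442, 10, 28, -22) linear [-0.0002  0.0023  0.1122] drz 0.0
```

Call:
step_arm --moves '[{"linear": [0,0,0.04],"dr": [0,0,0]},{"linear": [0,0,0.08],"dr": [0,0,0]},{"linear": [0,0,0.1],"dr": [0,0,0]},{"linear": [0,0,0.112],"dr": [0,0,0]},{"linear": [0,0,0.112],"dr": [0,0,0]},{"linear": [0,0,0.112],"dr": [0,0,0]}]'

```text
t: 2.6
position: [0.4431, 0.0097, 0.029]
tcp_rot: [3.084, -0.599, 0.003]
wrist_force: [0.3, 0.4, 0.2]
width: 0.0924
grasp_force: 0.0
```

Call:
step_arm --moves '[{"linear": [0,0,0],"dr": [0,0,0]},{"linear": [0,0,0],"dr": [0,0,0]},{"linear": [0,0,0],"dr": [0,0,0]},{"linear": [0,0,0],"dr": [0,0,0]},{"linear": [0,0,0],"dr": [0,0,0]},{"linear": [0,0,0],"dr": [0,0,0]},{"linear": [0,0,0],"dr": [0,0,0]},{"linear": [0,0,0],"dr": [0,0,0]}]' --gripper 1

```text
t: 3.6
position: [0.4433, 0.0097, 0.029]
tcp_rot: [3.084, -0.598, 0.004]
wrist_force: [-0.2, -0.2, 4.5]
width: 0.0143
grasp_force: 2.7
```

Width 14 mm is not the mouse's 56 mm, so I'll look.

Run:
```python
from h import *
s=sense();print(s['t'],s['width'],s['grasp_force'])
p=camera('scene')
cv2.imwrite('pics/s1.png',cv2.resize(p['color'][120:330,150:430,::-1],(800,600)))
p=camera('top')
cv2.imwrite('pics/t1.png',cv2.resize(p['color'][120:330,150:430,::-1],(800,600)))
look(p,'mouse_c')
```

```text
3.6 0.014327822843766371 2.6869597658514977
mouse_c 0.63 ext [195. 282.  37.  29.] col [202.  96. 232.] z 0.0378 rect mm [280.6 243.8] 98 53 -64.5
mouse_c 0.47 ext [285. 228.  22.  14.] col [76. 74. 84.] z 0.131 rect mm [408.8  23.5] 51 24 71.0
```

View pics/s1.png

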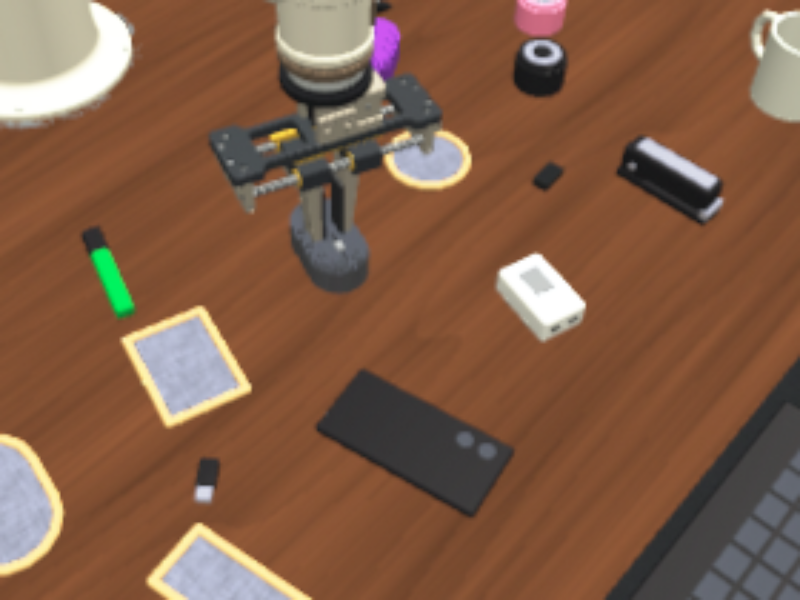

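Run:
```python
from h import *
p=camera('scene')
cv2.imwrite('pics/s2.png',cv2.resize(p['color'][140:230,210:330,::-1],(800,600),interpolation=cv2.INTER_CUBIC))
W=world(p)
for v in range(185,222,3): print(v,[tuple((W[v,u]*1000).round().astype(int)) for u in (254,258,262,266,270,274)])
```

```text
185 [(np.int64(358), np.int64(56), np.int64(0)), (np.int64(461), np.int64(-29), np.int64(130)), (np.int64(448), np.int64(-2), np.int64(102)), (np.int64(451), np.int64(9), np.int64(96)), (np.int64(458), np.int64(17), np.int64(95)), (np.int64(400), np.int64(95), np.int64(0))]
188 [(np.int64(369), np.int64(45), np.int64(3)), (np.int64(437), np.int64(-5), np.int64(86)), (np.int64(449), np.int64(-4), np.int64(94)), (np.int64(452), np.int64(8), np.int64(87)), (np.int64(457), np.int64(18), np.int64(83)), (np.int64(410), np.int64(84), np.int64(2))]
191 [(np.int64(375), np.int64(39), np.int64(0)), (np.int64(433), np.int64(-2), np.int64(71)), (np.int64(450), np.int64(-4), np.int64(84)), (np.int64(450), np.int64(10), np.int64(73)), (np.int64(458), np.int64(17), np.int64(74)), (np.int64(418), np.int64(75), np.int64(3))]
194 [(np.int64(407), np.int64(8), np.int64(34)), (np.int64(431), np.int64(0), np.int64(57)), (np.int64(449), np.int64(-4), np.int64(72)), (np.int64(450), np.int64(10), np.int64(63)), (np.int64(456), np.int64(18), np.int64(61)), (np.int64(424), np.int64(69), np.int64(0))]
197 [(np
[... 1773 characters left out ...]
int64(24)), (np.int64(477), np.int64(-19), np.int64(26)), (np.int64(486), np.int64(-14), np.int64(30)), (np.int64(492), np.int64(-5), np.int64(26))]
218 [(np.int64(447), np.int64(-34), np.int64(4)), (np.int64(455), np.int64(-27), np.int64(4)), (np.int64(467), np.int64(-24), np.int64(11)), (np.int64(477), np.int64(-19), np.int64(15)), (np.int64(486), np.int64(-14), np.int64(18)), (np.int64(491), np.int64(-4), np.int64(13))]
221 [(np.int64(453), np.int64(-40), np.int64(1)), (np.int64(460), np.int64(-32), np.int64(0)), (np.int64(470), np.int64(-27), np.int64(3)), (np.int64(480), np.int64(-23), np.int64(8)), (np.int64(486), np.int64(-14), np.int64(5)), (np.int64(492), np.int64(-5), np.int64(3))]
```

View pics/s2.png

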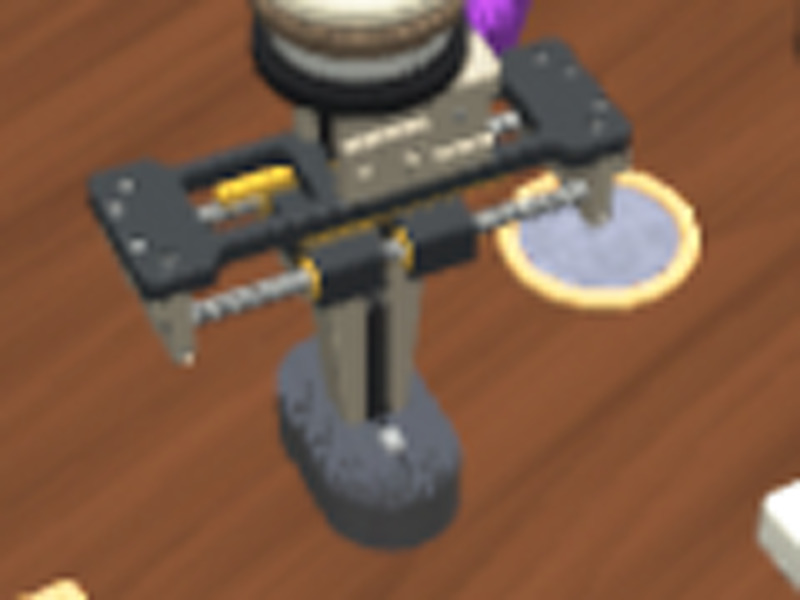

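Run:
```python
from h import *
p=camera('scene');W=world(p)*1000
d=np.linalg.norm(W[:,:,:2]-[443,10],axis=2)
k=(d<115)&(W[:,:,2]>45)
k[:, :]&=True
n,l,st,_=cv2.connectedComponentsWithStats(k.astype(np.uint8))
# along tool y (closing line) histogram of min z
a=np.radians(-22-90); yd=np.array([np.cos(a),np.sin(a)])
s=(W[:,:,:2]-[443,10])@yd
for lo in range(-110,110,10):
    m=k&(s>=lo)&(s<lo+10)
    if m.sum()>2: print(lo,m.sum(),W[:,:,2][m].min().round(),W[:,:,2][m].max().round())
s=sense();print(s['q'],s['position'],s['width'])
```

```text
-100 44 147.0 168.0
-90 117 123.0 168.0
-80 118 125.0 169.0
-70 89 134.0 380.0
-60 215 136.0 410.0
-50 466 134.0 472.0
-40 697 131.0 473.0
-30 607 130.0 472.0
-20 575 46.0 475.0
-10 664 46.0 485.0
0 714 46.0 491.0
10 828 45.0 491.0
20 776 120.0 493.0
30 639 134.0 487.0
40 442 134.0 473.0
50 705 135.0 472.0
60 713 136.0 472.0
70 109 128.0 409.0
80 131 123.0 168.0
90 57 145.0 167.0
[-2.51821545e-01  5.45382018e-02  2.10513776e+00 -7.04391036e-05
  9.79410539e-01  1.70237005e+00] [0.44336165 0.00971562 0.02905725] 0.0005735812651149318
```

The gripper body's lower edge is at z≈123 mm instead of the 95 mm implied by the reported pose. The fingertips are therefore really about 28 mm higher than reported, and they closed above the mouse, which has not moved. I'll lift, open, and check whether the offset is constant.

Call:
step_arm --moves '[{"linear": [0,0,-0.03],"dr": [0,0,0]},{"linear": [0,0,-0.03],"dr": [0,0,0]},{"linear": [0,0,-0.03],"dr": [0,0,0]},{"linear": [0,0,-0.03],"dr": [0,0,0]}]'

```text
t: 4.35
position: [0.4412, 0.0103, 0.0569]
tcp_rot: [-3.084, 0.599, 0.003]
wrist_force: [0.6, 0.1, 0.2]
width: 0.0002
grasp_force: 0.0
```

Call:
step_arm --moves '[{"linear": [0,0,0],"dr": [0,0,0]},{"linear": [0,0,0],"dr": [0,0,0]},{"linear": [0,0,0],"dr": [0,0,0]},{"linear": [0,0,0],"dr": [0,0,0]},{"linear": [0,0,0],"dr": [0,0,0]},{"linear": [0,0,0],"dr": [0,0,0]},{"linear": [0,0,0],"dr": [0,0,0]},{"linear": [0,0,0],"dr": [0,0,0]}]' --gripper 0

```text
t: 5.35
position: [0.4421, 0.0101, 0.058]
tcp_rot: [-3.084, 0.599, 0.0]
wrist_force: [-0.0, 1.3, -0.4]
width: 0.0787
grasp_force: 0.0
```

```bash
cat >> h.py <<'E'
def gripz(p,c,yaw):
    "min z (mm) of the visible gripper in bands along the closing line; c=TCP xy mm"
    W=world(p)*1000; a=np.radians(yaw-90); D=W[:,:,:2]-c; s=D@[np.cos(a),np.sin(a)]; x=D@[np.cos(a+np.pi/2),np.sin(a+np.pi/2)]
    for lo in range(-100,100,10):
        m=(abs(x)<40)&(W[:,:,2]>45)&(s>=lo)&(s<lo+10)
        if m.sum()>2: print(lo,m.sum(),W[:,:,2][m].min().round(),end=' | ')
    print()
E
python3 - <<'E'
from h import *
goals((442,10,29,-22))
p=camera('scene'); gripz(p,[443,10],-22)
cv2.imwrite('pics/s3.png',cv2.resize(p['color'][120:255,190:370,::-1],(800,600),interpolation=cv2.INTER_CUBIC))
E
```

```text
t 5.35 pos [442.1  10.1  58. ] yaw -22.0 w 0.0787
(442, 10, 29, -22) linear [-0.      0.0001  0.029 ] drz 0.0
-100 41 175.0 | -90 117 152.0 | -80 105 154.0 | -70 144 158.0 | -60 287 73.0 | -50 511 65.0 | -40 371 67.0 | -30 409 161.0 | -20 450 163.0 | -10 471 163.0 | 0 498 165.0 | 10 551 164.0 | 20 515 163.0 | 30 444 68.0 | 40 300 63.0 | 50 562 70.0 | 60 428 151.0 | 70 114 155.0 | 80 143 152.0 | 90 62 177.0 |
```

View pics/s3.png

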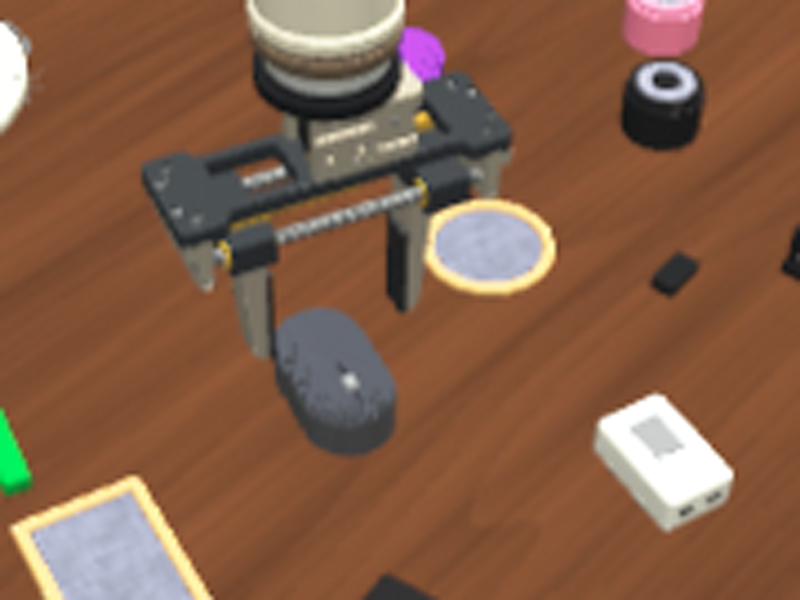

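With the reported z at 58 mm, the fingertips are at about 61–63 mm (by depth). The offset is therefore constant: tip height ≈ reported z + 3–5 mm. I'll grasp at reported z ≈ 5 mm.

Call:
step_arm --moves '[{"linear": [0,0,0.015],"dr": [0,0,0]},{"linear": [0,0,0.03],"dr": [0,0,0]},{"linear": [0,0,0.04],"dr": [0,0,0]},{"linear": [0,0,0.048],"dr": [0,0,0]},{"linear": [0,0,0.053],"dr": [0,0,0]},{"linear": [0,0,0.053],"dr": [0,0,0]}]'

```text
t: 6.15
position: [0.4419, 0.0101, 0.0047]
tcp_rot: [-3.084, 0.599, 0.001]
wrist_force: [-0.9, -0.0, 0.1]
width: 0.0918
grasp_force: 0.0
```

Call:
step_arm --moves '[{"linear": [0,0,0],"dr": [0,0,0]},{"linear": [0,0,0],"dr": [0,0,0]},{"linear": [0,0,0],"dr": [0,0,0]},{"linear": [0,0,0],"dr": [0,0,0]},{"linear": [0,0,0],"dr": [0,0,0]},{"linear": [0,0,0],"dr": [0,0,0]},{"linear": [0,0,0],"dr": [0,0,0]}]' --gripper 1

```text
t: 7.02
position: [0.4422, 0.01, 0.0052]
tcp_rot: [3.084, -0.599, 0.0]
wrist_force: [-0.6, -0.2, 2.2]
width: 0.0556
grasp_force: 30.0
```

Call:
step_arm --moves '[{"linear": [0,0,-0.025],"dr": [0,0,0]},{"linear": [0,0,-0.06],"dr": [0,0,0]},{"linear": [0.01,0.026,-0.075],"dr": [0,0,0]},{"linear": [0.03,0.078,-0.075],"dr": [0,0,-2]},{"linear": [0.05,0.13,-0.075],"dr": [0,0,-4]},{"linear": [0.07,0.182,-0.075],"dr": [0,0,-6]},{"linear": [0.09,0.234,-0.075],"dr": [0,0,-8]},{"linear": [0.11,0.286,-0.075],"dr": [0,0,-9]},{"linear": [0.125,0.325,-0.075],"dr": [0,0,-9]},{"linear": [0.1316,0.3416,-0.075],"dr": [0,0,-9]}]'

```text
t: 8.28
position: [0.4358, -0.3578, 0.0796]
tcp_rot: [-3.121, 0.358, 0.0]
wrist_force: [1.0, 0.7, -1.5]
width: 0.0555
grasp_force: 30.0
```

```bash
python3 -c "
from h import *
p=camera('top');look(p,'mouse_c');look(p,'oval_tray_c')
goals((436,-356,80,-13),(436,-356,11,-13))
print(sense()['wrist_force'],sense()['grasp_force'])"
```

```text
mouse_c 0.64 ext [199. 281.  42.  30.] col [172.  78. 209.] z 0.0377 rect mm [282.  243.3] 96 56 -60.8
mouse_c 0.54 ext [440. 226.   5.  10.] col [49. 47. 53.] z 0.1065 rect mm [ 412.8 -328.1] 28 7 2.3
oval_tray_c 0.74 ext [432. 222.  24.  47.] col [159. 142. 136.] z 0.0062 rect mm [ 378.3 -277.7] 186 105 -56.1
t 8.43 pos [ 436.1 -355.3   79.5] yaw -13.0 w 0.0555
(436, -356, 80, -13) linear [ 0.      0.0007 -0.0005] drz 0.0
(436, -356, 11, -13) linear [0.0001 0.0008 0.0685] drz 0.0
[-0.15866111  0.90167593 -0.21912642] 29.99908357858658
```

Call:
step_arm --moves '[{"linear": [0,0,0.02],"dr": [0,0,0]},{"linear": [0,0,0.04],"dr": [0,0,0]},{"linear": [0,0,0.055],"dr": [0,0,0]},{"linear": [0,0,0.062],"dr": [0,0,0]},{"linear": [0,0,0.067],"dr": [0,0,0]},{"linear": [0,0,0.0695],"dr": [0,0,0]},{"linear": [0,0,0.0695],"dr": [0,0,0]},{"linear": [0,0,0.0695],"dr": [0,0,0]}]'

```text
t: 9.43
position: [0.4365, -0.3563, 0.0109]
tcp_rot: [3.121, -0.355, 0.001]
wrist_force: [-0.2, -0.7, -1.5]
width: 0.0556
grasp_force: 30.0
```

Call:
step_arm --moves '[{"linear": [0,0,0],"dr": [0,0,0]},{"linear": [0,0,0],"dr": [0,0,0]},{"linear": [0,0,0],"dr": [0,0,0]},{"linear": [0,0,0],"dr": [0,0,0]},{"linear": [0,0,0],"dr": [0,0,0]},{"linear": [0,0,-0.02],"dr": [0,0,0]},{"linear": [0,0,-0.05],"dr": [0,0,0]},{"linear": [0,0,-0.08],"dr": [0,0,0]},{"linear": [0,0,-0.1],"dr": [0,0,0]},{"linear": [0,0,-0.1],"dr": [0,0,0]}]' --gripper 0

```text
t: 10.68
position: [0.4373, -0.3571, 0.1123]
tcp_rot: [3.119, -0.354, 0.004]
wrist_force: [0.1, 0.5, 0.7]
width: 0.0916
grasp_force: 0.0
```

```bash
python3 -c "
from h import *
goals((629,296,110,-2))"
```

```text
t 10.68 pos [ 437.3 -357.1  112.3] yaw -13.0 w 0.0916
(629, 296, 110, -2) linear [ 0.0403 -0.6795  0.0007] drz -11.0
```

Next is the charger; hover above (622.5, 93) at yaw −18.

Call:
step_arm --moves '[{"linear": [0.006,-0.035,0],"dr": [0,0,0]},{"linear": [0.0152,-0.09,0],"dr": [0,0,1]},{"linear": [0.0244,-0.144,0],"dr": [0,0,2]},{"linear": [0.0335,-0.198,0],"dr": [0,0,3]},{"linear": [0.0426,-0.252,0],"dr": [0,0,4]},{"linear": [0.0518,-0.306,0],"dr": [0,0,5]},{"linear": [0.061,-0.36,0],"dr": [0,0,5]},{"linear": [0.07,-0.414,0],"dr": [0,0,5]},{"linear": [0.0775,-0.458,0],"dr": [0,0,5]},{"linear": [0.0811,-0.4794,0],"dr": [0,0,5]}]'

```text
t: 11.92
position: [0.6225, 0.095, 0.1089]
tcp_rot: [3.103, -0.487, -0.003]
wrist_force: [0.2, -0.8, -0.8]
width: 0.092
grasp_force: 0.0
```

```bash
python3 -c "
from h import *
p=camera('top');look(p,'mouse_c');camera('top')
goals((622.5,93,110,-18),(622.5,93,4,-18))"
```

```text
mouse_c 0.71 ext [439. 216.  26.  42.] col [66. 65. 73.] z 0.0427 rect mm [ 438.1 -356.2] 99 57 -12.3
mouse_c 0.33 ext [175. 144.  15.  42.] col [107. 103. 116.] z 0.0457 rect mm [628.  296.3] 96 28 -1.5
t 12.07 pos [622.5  92.8 109.6] yaw -17.9 w 0.0917
(622.5, 93, 110, -18) linear [-0.     -0.0002 -0.0004] drz 0.1
(622.5, 93, 4, -18) linear [ 1.000e-04 -3.000e-04  1.056e-01] drz 0.1
```

Mouse sits at (438,−356), on the felt (z 42.7 − 5 = same bias as before). Now grasp the charger.

Call:
step_arm --moves '[{"linear": [0,0,0.03],"dr": [0,0,0]},{"linear": [0,0,0.06],"dr": [0,0,0]},{"linear": [0,0,0.085],"dr": [0,0,0]},{"linear": [0,0,0.097],"dr": [0,0,0]},{"linear": [0,0,0.105],"dr": [0,0,0]},{"linear": [0,0,0.105],"dr": [0,0,0]}]'

```text
t: 12.82
position: [0.623, 0.0925, 0.0056]
tcp_rot: [3.103, -0.491, 0.0]
wrist_force: [0.8, 0.3, -0.1]
width: 0.0921
grasp_force: 0.0
```

Call:
step_arm --moves '[{"linear": [0,0,0],"dr": [0,0,0]},{"linear": [0,0,0],"dr": [0,0,0]},{"linear": [0,0,0],"dr": [0,0,0]},{"linear": [0,0,0],"dr": [0,0,0]},{"linear": [0,0,0],"dr": [0,0,0]},{"linear": [0,0,0],"dr": [0,0,0]},{"linear": [0,0,0],"dr": [0,0,0]},{"linear": [0,0,0],"dr": [0,0,0]}]' --gripper 1

```text
t: 13.82
position: [0.623, 0.093, 0.0055]
tcp_rot: [-3.103, 0.491, 0.0]
wrist_force: [-0.5, -0.1, 0.8]
width: 0.0455
grasp_force: 30.0
```

```bash
python3 -c "
from h import *
goals((442,-169.8,80,-18))"
```

```text
t 13.82 pos [623.   93.    5.5] yaw -18.0 w 0.0455
(442, -169.8, 80, -18) linear [-0.091   0.3058 -0.0745] drz 0.0
```

Call:
step_arm --moves '[{"linear": [0,0,-0.025],"dr": [0,0,0]},{"linear": [0,0,-0.06],"dr": [0,0,0]},{"linear": [-0.008,0.026,-0.075],"dr": [0,0,0]},{"linear": [-0.022,0.075,-0.075],"dr": [0,0,0]},{"linear": [-0.037,0.125,-0.075],"dr": [0,0,0]},{"linear": [-0.052,0.175,-0.075],"dr": [0,0,0]},{"linear": [-0.067,0.225,-0.075],"dr": [0,0,0]},{"linear": [-0.08,0.27,-0.075],"dr": [0,0,0]},{"linear": [-0.088,0.296,-0.075],"dr": [0,0,0]},{"linear": [-0.091,0.306,-0.075],"dr": [0,0,0]}]'

```text
t: 15.08
position: [0.4411, -0.1708, 0.0803]
tcp_rot: [-3.102, 0.494, 0.001]
wrist_force: [0.1, 0.2, -1.2]
width: 0.0455
grasp_force: 30.0
```

Call:
step_arm --moves '[{"linear": [0,0,0.02],"dr": [0,0,0]},{"linear": [0,0,0.04],"dr": [0,0,0]},{"linear": [0,0,0.055],"dr": [0,0,0]},{"linear": [0,0,0.062],"dr": [0,0,0]},{"linear": [0,0,0.067],"dr": [0,0,0]},{"linear": [0,0,0.0695],"dr": [0,0,0]},{"linear": [0,0,0.0695],"dr": [0,0,0]},{"linear": [0,0,0.0695],"dr": [0,0,0]}]'

```text
t: 16.08
position: [0.4423, -0.1702, 0.0114]
tcp_rot: [3.103, -0.491, 0.001]
wrist_force: [0.3, 0.4, -1.7]
width: 0.0458
grasp_force: 30.0
```

```bash
python3 -c "
from h import *
goals((442,-169.8,10,-18))"
```

```text
t 16.07 pos [ 442.3 -170.2   11.4] yaw -18.0 w 0.0458
(442, -169.8, 10, -18) linear [-0.0004 -0.0003  0.0014] drz 0.0
```

Call:
step_arm --moves '[{"linear": [0,0,0],"dr": [0,0,0]},{"linear": [0,0,0],"dr": [0,0,0]},{"linear": [0,0,0],"dr": [0,0,0]},{"linear": [0,0,0],"dr": [0,0,0]},{"linear": [0,0,0],"dr": [0,0,0]},{"linear": [0,0,-0.02],"dr": [0,0,0]},{"linear": [0,0,-0.05],"dr": [0,0,0]},{"linear": [0,0,-0.08],"dr": [0,0,0]},{"linear": [0,0,-0.1],"dr": [0,0,0]},{"linear": [0,0,-0.1],"dr": [0,0,0]}]' --gripper 0

```text
t: 17.32
position: [0.4431, -0.1708, 0.1125]
tcp_rot: [3.101, -0.49, 0.005]
wrist_force: [0.2, -1.2, -0.1]
width: 0.0918
grasp_force: 0.0
```

```bash
python3 -c "
from h import *
goals((629,296,110,-2))"
```

```text
t 17.32 pos [ 443.1 -170.8  112.5] yaw -18.0 w 0.0918
(629, 296, 110, -2) linear [ 0.0328 -0.5014  0.0021] drz -16.0
```

Call:
step_arm --moves '[{"linear": [0.003,-0.04,0],"dr": [0,0,0]},{"linear": [0.007,-0.098,0],"dr": [0,0,-2]},{"linear": [0.01,-0.156,0],"dr": [0,0,-4]},{"linear": [0.014,-0.214,0],"dr": [0,0,-6]},{"linear": [0.018,-0.272,0],"dr": [0,0,-8]},{"linear": [0.022,-0.33,0],"dr": [0,0,-10]},{"linear": [0.026,-0.388,0],"dr": [0,0,-13]},{"linear": [0.03,-0.446,0],"dr": [0,0,-16]},{"linear": [0.033,-0.486,0],"dr": [0,0,-16]},{"linear": [0.0338,-0.501,0],"dr": [0,0,-16]}]'

```text
t: 18.58
position: [0.628, 0.2978, 0.1088]
tcp_rot: [3.141, -0.051, -0.004]
wrist_force: [0.1, -0.3, 0.5]
width: 0.0922
grasp_force: 0.0
```

```bash
python3 -c "
from h import *
p=camera('top');look(p,'charger_c');camera('top');look(p,'stapler_c')
goals((628.5,296,110,-2),(628.5,296,7,-2))"
```

```text
charger_c 0.73 ext [363. 216.  29.  36.] col [219. 219. 222.] z 0.0359 rect mm [ 442.5 -170.6] 72 46 -16.9
stapler_c 0.55 ext [175. 149.  13.  30.] col [77. 73. 82.] z 0.0451 rect mm [614.9 296.6] 69 28 -2.2
t 18.77 pos [628.2 294.8 110.1] yaw -2.0 w 0.092
(628.5, 296, 110, -2) linear [ 0.0003 -0.0012  0.0001] drz -0.0
(628.5, 296, 7, -2) linear [ 0.0004 -0.0013  0.1031] drz -0.0
```

Call:
step_arm --moves '[{"linear": [0,-0.001,0.03],"dr": [0,0,0]},{"linear": [0,-0.001,0.06],"dr": [0,0,0]},{"linear": [0,-0.001,0.085],"dr": [0,0,0]},{"linear": [0,-0.001,0.096],"dr": [0,0,0]},{"linear": [0,-0.001,0.103],"dr": [0,0,0]},{"linear": [0,-0.001,0.103],"dr": [0,0,0]}]'

```text
t: 19.52
position: [0.629, 0.2968, 0.0085]
tcp_rot: [-3.141, 0.055, -0.001]
wrist_force: [-0.4, -0.4, 0.4]
width: 0.0919
grasp_force: 0.0
```

Call:
step_arm --moves '[{"linear": [0,0,0],"dr": [0,0,0]},{"linear": [0,0,0],"dr": [0,0,0]},{"linear": [0,0,0],"dr": [0,0,0]},{"linear": [0,0,0],"dr": [0,0,0]},{"linear": [0,0,0],"dr": [0,0,0]},{"linear": [0,0,0],"dr": [0,0,0]},{"linear": [0,0,0],"dr": [0,0,0]},{"linear": [0,0,0],"dr": [0,0,0]},{"linear": [0,0,0],"dr": [0,0,0]},{"linear": [0,0,0],"dr": [0,0,0]}]' --gripper 1

```text
t: 20.78
position: [0.6287, 0.2971, 0.008]
tcp_rot: [3.141, -0.054, -0.0]
wrist_force: [0.3, -0.4, 0.1]
width: 0.0279
grasp_force: 30.0
```

```bash
python3 -c "
from h import *
goals((631.5,-283.2,82,7))"
```

```text
t 20.77 pos [628.7 297.1   8. ] yaw -2.0 w 0.0279
(631.5, -283.2, 82, 7) linear [ 0.0227  0.5799 -0.074 ] drz -9.0
```

Call:
step_arm --moves '[{"linear": [0,0,-0.025],"dr": [0,0,0]},{"linear": [0,0.005,-0.06],"dr": [0,0,0]},{"linear": [0.001,0.035,-0.075],"dr": [0,0,0]},{"linear": [0.003,0.085,-0.075],"dr": [0,0,0]},{"linear": [0.005,0.135,-0.075],"dr": [0,0,-1]},{"linear": [0.007,0.185,-0.075],"dr": [0,0,-2]},{"linear": [0.009,0.235,-0.075],"dr": [0,0,-3]},{"linear": [0.011,0.285,-0.075],"dr": [0,0,-4]},{"linear": [0.0125,0.32,-0.075],"dr": [0,0,-5]},{"linear": [0.013,0.34,-0.075],"dr": [0,0,-5]}]'

```text
t: 22.02
position: [0.6298, -0.0448, 0.0828]
tcp_rot: [-3.14, -0.08, 0.0]
wrist_force: [0.1, 0.5, -2.3]
width: 0.028
grasp_force: 30.0
```

```bash
python3 -c "
from h import *
p=camera('top');p=camera('top');look(p,'long_tray_c')
goals((631.5,-283.2,82,7))"
```

```text
long_tray_c 0.64 ext [406. 144.  34.  54.] col [171. 154. 147.] z 0.0063 rect mm [ 633.1 -282.6] 138 64 7.2
t 22.18 pos [630.  -43.   82.8] yaw 3.0 w 0.0278
(631.5, -283.2, 82, 7) linear [-0.0109  0.2399  0.0007] drz -4.0
```

Call:
step_arm --moves '[{"linear": [-0.0015,0.035,0],"dr": [0,0,-1]},{"linear": [-0.004,0.085,0],"dr": [0,0,-2]},{"linear": [-0.006,0.135,0],"dr": [0,0,-3]},{"linear": [-0.008,0.185,0],"dr": [0,0,-4]},{"linear": [-0.01,0.225,0],"dr": [0,0,-4]},{"linear": [-0.0105,0.24,0],"dr": [0,0,-4]},{"linear": [-0.0105,0.24,0],"dr": [0,0,-4]},{"linear": [-0.0105,0.24,0],"dr": [0,0,-4]}]'

```text
t: 23.18
position: [0.6326, -0.281, 0.0828]
tcp_rot: [-3.134, -0.196, 0.001]
wrist_force: [0.3, -0.6, -0.8]
width: 0.0277
grasp_force: 30.0
```

Call:
step_arm --moves '[{"linear": [0,0,0.02],"dr": [0,0,0]},{"linear": [0,0,0.04],"dr": [0,0,0]},{"linear": [0,0,0.055],"dr": [0,0,0]},{"linear": [0,0,0.062],"dr": [0,0,0]},{"linear": [0,0,0.067],"dr": [0,0,0]},{"linear": [0,0,0.0695],"dr": [0,0,0]},{"linear": [0,0,0.0695],"dr": [0,0,0]},{"linear": [0,0,0.0695],"dr": [0,0,0]}]'

```text
t: 24.18
position: [0.6326, -0.2836, 0.0141]
tcp_rot: [3.135, 0.193, 0.001]
wrist_force: [0.4, -0.1, -0.6]
width: 0.0276
grasp_force: 30.0
```

Call:
step_arm --moves '[{"linear": [0,0,0.0005],"dr": [0,0,0]},{"linear": [0,0,0],"dr": [0,0,0]},{"linear": [0,0,0],"dr": [0,0,0]},{"linear": [0,0,0],"dr": [0,0,0]},{"linear": [0,0,0],"dr": [0,0,0]},{"linear": [0,0,-0.02],"dr": [0,0,0]},{"linear": [0,0,-0.05],"dr": [0,0,0]},{"linear": [0,0,-0.08],"dr": [0,0,0]},{"linear": [0,0,-0.1],"dr": [0,0,0]},{"linear": [0,0,-0.1],"dr": [0,0,0]}]' --gripper 0

```text
t: 25.42
position: [0.6336, -0.2842, 0.1164]
tcp_rot: [3.133, 0.193, 0.006]
wrist_force: [0.4, 0.5, -0.8]
width: 0.0916
grasp_force: 0.0
```

```bash
python3 -c "
from h import *
goals((434,349,112,7),(434,349,112,40))"
```

```text
t 25.43 pos [ 633.6 -284.2  116.4] yaw 7.0 w 0.0916
(434, 349, 112, 7) linear [-0.1206 -0.6529  0.0019] drz 0.0
(434, 349, 112, 40) linear [-0.1206 -0.6529  0.0019] drz -33.0
```

Call:
step_arm --moves '[{"linear": [-0.006,-0.035,0],"dr": [0,0,0]},{"linear": [-0.016,-0.09,0],"dr": [0,0,0]},{"linear": [-0.027,-0.146,0],"dr": [0,0,0]},{"linear": [-0.037,-0.202,0],"dr": [0,0,0]},{"linear": [-0.048,-0.258,0],"dr": [0,0,0]},{"linear": [-0.058,-0.314,0],"dr": [0,0,0]},{"linear": [-0.068,-0.37,0],"dr": [0,0,0]},{"linear": [-0.079,-0.426,0],"dr": [0,0,0]},{"linear": [-0.087,-0.47,0],"dr": [0,0,0]},{"linear": [-0.09,-0.49,0],"dr": [0,0,0]}]'

```text
t: 26.68
position: [0.4808, 0.1939, 0.1121]
tcp_rot: [-3.135, -0.197, 0.004]
wrist_force: [-0.4, -0.6, -0.7]
width: 0.0921
grasp_force: 0.0
```

```bash
python3 -c "
from h import *
p=camera('top');camera('top');p=camera('top');look(p,'stapler_c',2);look(p,'clip_pot_c');look(p,'round_tray_c',1)
goals((434,349,112,7))"
```

```text
stapler_c 0.65 ext [406. 140.  20.  46.] col [88. 85. 97.] z 0.051 rect mm [ 633.  -282.9] 99 29 6.6
clip_pot_c 0.79 ext [155. 220.  19.  23.] col [90. 85. 94.] z 0.0436 rect mm [427.9 293.5] 157 52 84.2
clip_pot_c 0.64 ext [108. 248.  11.  23.] col [222. 194. 221.] z 0.0431 rect mm [370.3 449.3] 51 32 3.3
round_tray_c 0.86 ext [228. 224.  35.  37.] col [163. 150. 150.] z 0.0059 rect mm [419.  162.5] 111 76 12.9
t 26.98 pos [483. 191. 113.] yaw 7.0 w 0.0921
(434, 349, 112, 7) linear [-0.0295 -0.1628  0.001 ] drz -0.0
```

Stapler sits well at (633,−283), z consistent with the felt. On to the pot.

Call:
step_arm --moves '[{"linear": [-0.006,-0.035,0],"dr": [0,0,0]},{"linear": [-0.016,-0.085,0],"dr": [0,0,0]},{"linear": [-0.024,-0.13,0],"dr": [0,0,0]},{"linear": [-0.0285,-0.156,0],"dr": [0,0,0]},{"linear": [-0.0295,-0.163,0],"dr": [0,0,0]},{"linear": [-0.0295,-0.163,0],"dr": [0,0,0]},{"linear": [-0.0295,-0.163,0],"dr": [0,0,0]}]'

```text
t: 27.85
position: [0.4343, 0.3489, 0.1134]
tcp_rot: [3.135, 0.19, -0.0]
wrist_force: [-0.3, -0.8, 0.3]
width: 0.092
grasp_force: 0.0
```

```bash
python3 -c "
from h import *
goals((434,349,7,7))"
```

```text
t 27.85 pos [434.3 348.9 113.4] yaw 6.9 w 0.092
(434, 349, 7, 7) linear [-3.000e-04 -1.000e-04  1.064e-01] drz -0.1
```

Call:
step_arm --moves '[{"linear": [0,0,0.03],"dr": [0,0,0]},{"linear": [0,0,0.06],"dr": [0,0,0]},{"linear": [0,0,0.085],"dr": [0,0,0]},{"linear": [0,0,0.098],"dr": [0,0,0]},{"linear": [0,0,0.106],"dr": [0,0,0]},{"linear": [0,0,0.106],"dr": [0,0,0]}]'

```text
t: 28.6
position: [0.434, 0.35, 0.0076]
tcp_rot: [-3.136, -0.192, -0.0]
wrist_force: [0.3, 0.2, 0.4]
width: 0.0919
grasp_force: 0.0
```

Call:
step_arm --moves '[{"linear": [0,0,0],"dr": [0,0,0]},{"linear": [0,0,0],"dr": [0,0,0]},{"linear": [0,0,0],"dr": [0,0,0]},{"linear": [0,0,0],"dr": [0,0,0]},{"linear": [0,0,0],"dr": [0,0,0]},{"linear": [0,0,0],"dr": [0,0,0]},{"linear": [0,0,0],"dr": [0,0,0]}]' --gripper 1

```text
t: 29.48
position: [0.4338, 0.3502, 0.0077]
tcp_rot: [-3.136, -0.193, -0.0]
wrist_force: [-0.5, -0.0, 2.2]
width: 0.0554
grasp_force: 30.0
```

```bash
python3 -c "
from h import *
goals((428,169.2,82,7))"
```

```text
t 29.48 pos [433.8 350.2   7.7] yaw 7.0 w 0.0554
(428, 169.2, 82, 7) linear [-0.0279  0.1789 -0.0743] drz 0.0
```

Call:
step_arm --moves '[{"linear": [0,0,-0.025],"dr": [0,0,0]},{"linear": [0,0,-0.06],"dr": [0,0,0]},{"linear": [-0.004,0.025,-0.075],"dr": [0,0,0]},{"linear": [-0.011,0.07,-0.075],"dr": [0,0,0]},{"linear": [-0.018,0.12,-0.075],"dr": [0,0,0]},{"linear": [-0.025,0.16,-0.075],"dr": [0,0,0]},{"linear": [-0.0275,0.176,-0.075],"dr": [0,0,0]},{"linear": [-0.028,0.179,-0.075],"dr": [0,0,0]},{"linear": [-0.028,0.179,-0.075],"dr": [0,0,0]},{"linear": [-0.028,0.179,-0.075],"dr": [0,0,0]}]'

```text
t: 30.72
position: [0.4279, 0.17, 0.0825]
tcp_rot: [-3.135, -0.195, -0.0]
wrist_force: [0.2, 0.1, -0.8]
width: 0.0553
grasp_force: 30.0
```

Call:
step_arm --moves '[{"linear": [0,0,0.02],"dr": [0,0,0]},{"linear": [0,0,0.04],"dr": [0,0,0]},{"linear": [0,0,0.055],"dr": [0,0,0]},{"linear": [0,0,0.062],"dr": [0,0,0]},{"linear": [0,0,0.067],"dr": [0,0,0]},{"linear": [0,0,0.0695],"dr": [0,0,0]},{"linear": [0,0,0.0695],"dr": [0,0,0]},{"linear": [0,0,0.0695],"dr": [0,0,0]}]'

```text
t: 31.72
position: [0.4282, 0.1691, 0.0134]
tcp_rot: [-3.136, -0.192, -0.001]
wrist_force: [0.2, -0.1, -1.1]
width: 0.0554
grasp_force: 30.0
```

Call:
step_arm --moves '[{"linear": [0,0,0.0005],"dr": [0,0,0]},{"linear": [0,0,0],"dr": [0,0,0]},{"linear": [0,0,0],"dr": [0,0,0]},{"linear": [0,0,0],"dr": [0,0,0]},{"linear": [0,0,0],"dr": [0,0,0]},{"linear": [0,0,-0.02],"dr": [0,0,0]},{"linear": [0,0,-0.05],"dr": [0,0,0]},{"linear": [0,0,-0.1],"dr": [0,0,0]},{"linear": [0,0,-0.15],"dr": [0,0,0]},{"linear": [0,0,-0.15],"dr": [0,0,0]}]' --gripper 0

```text
t: 32.98
position: [0.4311, 0.1695, 0.1675]
tcp_rot: [-3.135, -0.193, -0.015]
wrist_force: [-0.7, 0.7, -0.1]
width: 0.092
grasp_force: 0.0
```

Call:
step_arm --moves '[{"linear": [0,-0.04,0],"dr": [0,0,0]},{"linear": [0,-0.09,0],"dr": [0,0,0]},{"linear": [0,-0.14,0],"dr": [0,0,0]},{"linear": [0,-0.19,0],"dr": [0,0,0]},{"linear": [0,-0.23,0],"dr": [0,0,0]},{"linear": [0,-0.25,0],"dr": [0,0,0]},{"linear": [0,-0.25,0],"dr": [0,0,0]},{"linear": [0,-0.25,0],"dr": [0,0,0]}]'

```text
t: 33.98
position: [0.3975, 0.4159, 0.1626]
tcp_rot: [3.135, 0.191, -0.001]
wrist_force: [-0.4, -0.2, 0.5]
width: 0.0918
grasp_force: 0.0
```

Run:
```python
from h import *
p=camera('top')
for l in 'clip_pot_c mouse_c stapler_c charger_c'.split(): look(p,l)
cv2.imwrite('pics/t9.png',cv2.resize(p['color'][:,:,::-1],(800,600)))
print(sense()['t'],sense()['joint_vel'].round(3))
```

```text
clip_pot_c 0.93 ext [116. 250.  28.  18.] col [206. 169. 192.] z 0.0441 rect mm [369.1 394.1] 135 39 -81.2
clip_pot_c 0.83 ext [226. 223.  22.  27.] col [ 97.  95. 107.] z 0.0486 rect mm [428.4 168. ] 53 51 -38.9
mouse_c 0.74 ext [196. 284.  37.  26.] col [190.  89. 220.] z 0.0375 rect mm [281.5 244.2] 97 56 -60.8
mouse_c 0.72 ext [407. 136.  18.  40.] col [ 93.  91. 103.] z 0.0508 rect mm [ 634.3 -282.5] 105 29 6.9
mouse_c 0.66 ext [440. 216.  28.  42.] col [76. 75. 85.] z 0.0429 rect mm [ 436.9 -356. ] 98 57 -13.2
stapler_c 0.88 ext [410. 137.  20.  43.] col [ 95.  93. 105.] z 0.0507 rect mm [ 632.5 -282.6] 97 28 6.2
charger_c 0.76 ext [363. 216.  26.  37.] col [230. 229. 232.] z 0.036 rect mm [ 442.5 -170.8] 73 46 -16.7
34.225 [ 0.008  0.001 -0.003  0.003  0.001  0.003]
```

View pics/t9.png

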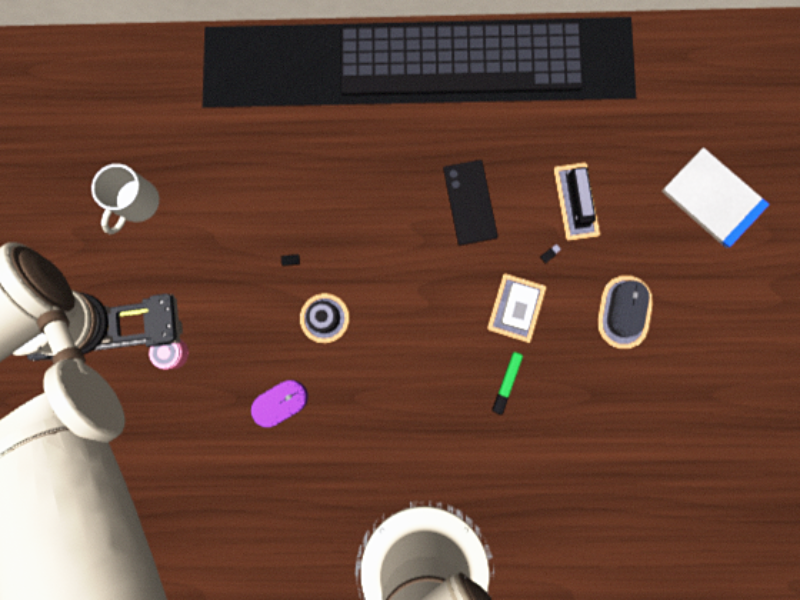

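All four things are in their trays: pot (325,317), charger (518,308), mouse (628,308) and stapler (580,197). Each is level and 5 mm higher than on the desk. The phone is still at (470,202), and the arm is clear.

```bash
python3 -c "
from rig import order
print(order.job_done())"
```

```text
the job is handed in; nothing more can be done
None
```

The job is handed in: by the last camera check the mouse, stapler, charger and pot each sit on the felt within about 2 mm of their tray's centre, and the phone has not moved; the judge's result was not returned.

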